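Seat the proud ceramic stick in the loading block

TASK

Six ceramic disc sticks stand in the aluminium loading block and one of them stands higher than the rest. With the fingertips, press that one gently straight down until it is fully home, level with the others, then withdraw the hand to about ten centimetres clear of it. Do not pull the stick up, do not touch the other five sticks, and leave everything else on the bench where it is.

Things in the scene. Friction and masses are not known exactly. Their poses are not given: they have to be found in the camera images.
- proud_stick (a joint): How far the proud stick is pushed down (m), growing downward: -0.004 to 0.004 at the start, 0.016 fully home (hard stop, level with the others). It slides only vertically, against about 3 N of friction, and stays where it is left. The ceramic is brittle (chips above 40 N), so arrive at the stop slowly: pressing at about 12 mm/s until the force passes 8 N is gentle.
- proud_top (a point): Centre of the flat round top face (28 mm across) of the one stick that stands higher than the other five in the block. It looks the same as the others, a dark grey stick of stacked ceramic discs; only its height tells it apart. Its top is 67 to 75 mm above the table at the start, 12 to 20 mm above the others, and 55 mm when home.
- block: Aluminium loading block, fixed to the table, 160 mm (its x) by 240 mm (its y) by 40 mm high; origin at the centre of its underside, on the table; its z is up. It has six sockets in two rows of three, at x = -35 and 35 mm and y = -70, 0 and 70 mm in its frame, each with a stick in it.
- stick_a: One of the five sticks that are already home, to be left alone: upright, 28 mm across, its flat top 15 mm above the block and 55 mm above the table, fixed in its socket. Origin on its axis at its underside inside the block, 45 mm below its top.
- stick_b: One of the five sticks that are already home, to be left alone: upright, 28 mm across, its flat top 15 mm above the block and 55 mm above the table, fixed in its socket. Origin on its axis at its underside inside the block, 45 mm below its top.
- stick_c: One of the five sticks that are already home, to be left alone: upright, 28 mm across, its flat top 15 mm above the block and 55 mm above the table, fixed in its socket. Origin on its axis at its underside inside the block, 45 mm below its top.
- stick_d: One of the five sticks that are already home, to be left alone: upright, 28 mm across, its flat top 15 mm above the block and 55 mm above the table, fixed in its socket. Origin on its axis at its underside inside the block, 45 mm below its top.
- stick_e: One of the five sticks that are already home, to be left alone: upright, 28 mm across, its flat top 15 mm above the block and 55 mm above the table, fixed in its socket. Origin on its axis at its underside inside the block, 45 mm below its top.
- loose_disc: Loose ceramic disc lying on the block between the sockets, 28 mm across, 6 mm thick; origin at the centre of its underside. Leave alone.
- disc_stub: Loose short stub of two discs on the block between the sockets, 28 mm across, 10 mm high; origin at the centre of its underside. Leave alone.
- spare_stick: Loose spare stick of discs standing on the table beside one end of the block, 28 mm across, 45 mm high; origin at the centre of its underside. Leave alone.
- weight: Loose brass weight with a small knob, standing on the table beside the other end of the block, 34 mm across, 44 mm high; origin at the centre of its underside. Leave alone.
- jar: Amber glass jar on the table to the robot's right, 56 mm across, 75 mm high; origin at the centre of its underside. Leave alone.
- cup: White ceramic cup on the table to the robot's right, 70 mm across, 50 mm high; origin at the centre of its underside. Leave alone.
- scraper: Scraper lying on the table to the robot's left, handle towards its own -x; origin on its underside. Leave alone.

How it is judged:
By the outcome, as a careful person would: the job done as asked, in the order asked, and still so for the second after the job is handed in, with the robot touching nothing.
It also fails if it takes over 35 s, if anything falls off the work surface, if the arm or the gripper's body presses on something with over 40 N, if the wrist force passes 120 N, or if a joint passes its speed limit or range.

ROBOT

A 7-joint arm with a two-finger parallel gripper is mounted at the origin on the work surface. World frame = base frame: x ahead of the robot, y to its left, z up, the work surface at z = 0. Lengths are in m, angles in degrees, forces in N, time in s.
With the tool pointing down it reaches from about 0.4 to 0.925 m from the base axis. Payload 5.6 kg.
Tool frame: the origin (TCP) lies midway between the tips of the shut fingers; the grasp point (between the pads) lies 19 mm behind it (r.grasp_offset is the distance from the TCP to the grasp point, in m); z points along the fingers, y is the line along which they close (so a half turn about z gives the same grasp; the last joint's range is limited). The gripper opens to 85 mm and grips with 20 to 120 N. Pads are 22 mm wide; open, the fingers measure 114 mm over their backs; the gripper's body (76 mm by 85 mm) begins 54 mm behind the grasp point. The pads swing forward as they close: fully open they stand 13 mm farther back than shut.
Start: joints at [61.65, 26.786, -0.665, 91.828, 0.344, 61.387, -3.226], TCP at [0.284, -0.585, 0.231] pointing down, gripper open.
Joint ranges: [-144.91, 144.91], [-17.63, 115.5], [-89.93, 88.59], [15.96, 139.68], [-74.01, 254.01], [8.47, 105.57], [-167.45, 167.45]. Speed limits (degrees/s): [147.25, 147.25, 180, 180, 180, 180, 180].

INTERFACE

Orientations are given as a 3x3 rotation matrix whose columns are the frame's x, y, z axes.
In Python, from workcell import telemetry, vision, workorder, r gives the robot as it stands.
- The arm moves only by the tool move_arm, never from a script. Its argument "increments" is text: rows parted by semicolons, each of 5 numbers parted by spaces: the finger opening in m, from 0 to 0.0854, then the shift along the tool's x, y, z in m, then the turn about the tool's z in degrees. In form: fingers dx dy dz yaw; .... A call has 1 to 10 rows; each row shifts and turns the commanded pose from where the row before left it, along the tool's axes as they then stand; what a row does not reach is not made up. A row lasts 1/8 s, in which the tool goes at most 62.5 mm and 10.7 degrees, less where a joint would pass 70% of its speed; a pose out of reach is approached as far as the arm can. A call is refused whole if a number of a shift passes 0.0625 or a number of a turn 10.7, either way. A call with a gripper value outside its range is refused whole. The fingers move at their own pace and stop on an object; "newtons" is the grip in N (left out, the last holds). Time passes only in rows, so rows that do not move let the fingers close. It gives the time, the measured TCP pose, the force, the opening and the grip force at its end, in the units of the state.
- telemetry.sense(): the state, without advancing time (a new reading comes with each control period).
- vision.capture(name): name is "scene" or "top" or "wrist"; returns a dict with "image" (420x560x3 uint8, red, green, blue), "z_map" (420x560 float32, m along the optical axis (not along the pixel's ray), 0 where there is no reading), "camera_matrix" (3x3 intrinsics, pixels), "R" (3x3) and "t" (3): a world point X has camera coordinates R X + t. Camera axes: x right, y down, z forward; pixel columns grow to the right and rows downward; lengths in m; the calibration is good to about 2 mm. A picture is of the moment at which its call begins.
- workorder.hand_in(): hands the job in; it is judged then, once.
The state is a dict: "t": time; "joint_positions": joint angles; "joint_vel": joint speeds; "joint_efforts": joint torques, N m; "eef_pos": TCP position; "tool_rot": TCP orientation; "contact_force": force on the tool from outside, world axes, zero at the start; "torque": the same for the moment, N m; "opening": finger opening in m; "gripper_force": force on a finger pad.
Only numpy, scipy, OpenCV 4.12 (cv2) and the standard library are available. Lean on these libraries where they do the work, as an engineer would, in place of code of your own. Each camera call takes 0.05 s, during which the arm holds its last target. There are 200 camera calls.

## Working session

There is one attempt and no reset: what is moved stays moved. The work goes in short steps, Python scripts to look and compute and a tool call to move; the robot and the scene stay as the last step left them, time stands still between calls to the robot, and variables do not carry over. Pictures are saved under pics/ and viewed, at most 10 in all, crops included, and the job is handed in when it is done.

Besides the shell and the picture viewer there is one more tool, called as a command line: name --argument value ..., lists and objects as JSON in quotes. move_arm: Moves the arm, as the interface text tells. Its arguments: {"type":"object","properties":{"increments":{"type":"string"},"newtons":{"type":"number"}},"required":["increments"]}

```bash
mkdir -p pics
cat > h.py <<'E'
import numpy as np, cv2
from workcell import telemetry, vision, workorder, r
def cloud(c):
    z=c["z_map"]; K=c["camera_matrix"]; v,u=np.mgrid[:z.shape[0],:z.shape[1]]
    p=np.stack([(u-K[0,2])/K[0,0]*z,(v-K[1,2])/K[1,1]*z,z],-1)
    w=(p-c["t"])@c["R"]; w[z==0]=np.nan; return w
E
python3 - <<'E'
from h import *
s=telemetry.sense(); print(s["t"],s["eef_pos"],s["tool_rot"],s["opening"],s["contact_force"])
for n in("top","scene"):
    c=vision.capture(n); cv2.imwrite(f"pics/{n}0.png",c["image"][:,:,::-1]); w=cloud(c); np.save(n,w)
    m=((w[...,2]>.047)&(w[...,2]<.085)).astype(np.uint8)
    k,l,st,ce=cv2.connectedComponentsWithStats(m)
    for i in range(1,k):
        if st[i,4]>25:
            q=w[l==i]; zt=np.percentile(q[:,2],90); t=q[q[:,2]>zt-.004]
            print(n,ce[i].round(),st[i,4],"ztop",zt.round(4),"mid",((t.max(0)+t.min(0))/2).round(4),"mean",t.mean(0).round(4),"ext",np.ptp(t,axis=0).round(3))
E
```

```text
0.0 [ 0.28348183 -0.5842708   0.230308  ] [[ 8.99662836e-01  4.36584393e-01 -9.21267685e-04]
 [ 4.36585349e-01 -8.99661375e-01  1.62609062e-03]
 [-1.18903164e-04 -1.86514528e-03 -9.99998254e-01]] 0.0849856257236182 [ 0.56891202 -0.30171412  0.21648431]
top [282.  98.] 497 ztop 0.0722 mid [ 0.8802 -0.0372  0.0726] mean [ 0.8792 -0.0333  0.071 ] ext [0.112 0.139 0.009]
top [337.  97.] 543 ztop 0.0714 mid [ 0.8803 -0.1971  0.0729] mean [ 0.8815 -0.1984  0.0702] ext [0.111 0.14  0.011]
top [392.  97.] 594 ztop 0.0715 mid [ 0.8794 -0.356   0.0726] mean [ 0.8794 -0.3588  0.0704] ext [0.11  0.142 0.01 ]
top [165. 105.] 3099 ztop 0.0688 mid [0.8688 0.2971 0.0711] mean [0.8699 0.3325 0.0681] ext [0.11  0.202 0.013]
top [227. 205.] 74 ztop 0.0576 mid [0.5732 0.1247 0.0572] mean [0.5751 0.1251 0.0562] ext [0.023 0.025 0.007]
top [252. 205.] 76 ztop 0.0579 mid [0.5734 0.0561 0.0593] mean [0.5732 0.0556 0.0565] ext [0.026 0.026 0.011]
top [276. 204.] 70 ztop 0.0584 mid [ 0.5734 -0.0142  0.058 ] mean [ 0.5748 -0.0142  0.0566] ext [0.023 0.023 0.007]
top [239. 217.] 55 ztop 0.0539 mid [0.5384 0.092
[... 2495 characters left out ...]
ne [300. 220.] 74 ztop 0.057 mid [0.5749 0.0534 0.0567] mean [0.5756 0.0528 0.0554] ext [0.031 0.026 0.007]
scene [107. 258.] 121 ztop 0.0516 mid [ 0.6759 -0.454   0.0517] mean [ 0.679  -0.4539  0.0497] ext [0.069 0.069 0.008]
scene [418. 310.] 4607 ztop 0.0691 mid [0.8744 0.2975 0.0695] mean [0.8733 0.3379 0.0684] ext [0.107 0.186 0.009]
scene [269. 320.] 1084 ztop 0.0709 mid [ 0.8819 -0.0399  0.0705] mean [ 0.8849 -0.0398  0.0698] ext [0.112 0.14  0.007]
scene [197. 323.] 1167 ztop 0.0706 mid [ 0.8814 -0.1997  0.0705] mean [ 0.8857 -0.1993  0.0695] ext [0.113 0.14  0.008]
scene [125. 326.] 1319 ztop 0.0704 mid [ 0.8818 -0.3593  0.0713] mean [ 0.8847 -0.3608  0.0694] ext [0.112 0.141 0.01 ]
```

View pics/top0.png

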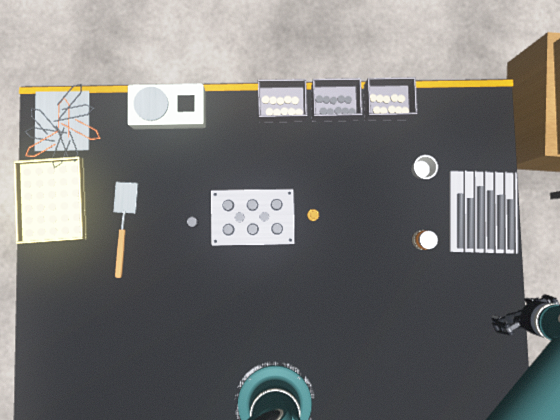

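View pics/scene0.png

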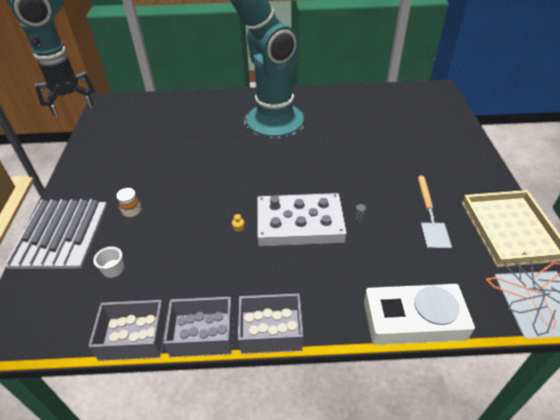

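The top view shows six sticks in the block: back row at about row 205, front row at about row 229. The one at pixel (277,229), which is (274,202) in the scene view, is proud: about z 0.071, at x≈0.504, y≈-0.0155. The path at z 0.23 clears everything.

move_arm --increments "0 0.02 -0.019 0 0;0 0.04 -0.037 0 0;0 0.045 -0.042 0 0;0 0.045 -0.042 0 0;0 0.045 -0.042 0 0;0 0.045 -0.042 0 0;0 0.045 -0.042 0 0;0 0.045 -0.042 0 0;0 0.045 -0.042 0 0;0 0.04 -0.037 0 0" --newtons 20

```text
t: 1.35
eef_pos: [0.4885, -0.0533, 0.2313]
tool_rot: [[0.899, 0.437, 0.0], [0.437, -0.899, -0.0], [0.0, 0.0, -1.0]]
contact_force: [-0.0, -0.3, 0.2]
opening: -0.0001
gripper_force: 0.0
```

move_arm --increments "0 0.02 -0.018 0 0;0 0.012 -0.01 0 0;0 0 0 0 0;0 0 0 0 0"

```text
t: 1.85
eef_pos: [0.5043, -0.0179, 0.231]
tool_rot: [[0.901, 0.435, -0.001], [0.435, -0.901, -0.001], [-0.001, 0.0, -1.0]]
contact_force: [0.5, -0.8, -0.2]
opening: 0.0001
gripper_force: 0.0
```

Run:
```python
from h import *
s=telemetry.sense(); p=np.array(s["eef_pos"]);R=np.array(s["tool_rot"]); print(s["t"],p,R.round(3),s["opening"],s["contact_force"])
c=vision.capture("wrist"); cv2.imwrite("pics/w1.png",c["image"][:,:,::-1]); w=cloud(c)
m=((w[...,2]>.05)&(w[...,2]<.085)).astype(np.uint8)
k,l,st,ce=cv2.connectedComponentsWithStats(m)
for i in range(1,k):
    if st[i,4]>200:
        q=w[l==i]; zt=np.percentile(q[:,2],90); t=q[q[:,2]>zt-.004]
        mid=(t.max(0)+t.min(0))/2
        print(ce[i].round(),st[i,4],zt.round(4),mid.round(4),np.ptp(t,axis=0).round(3),"tool shift",(R.T@(mid-p)).round(4))
```

```text
1.85 [ 0.50432361 -0.01788326  0.23104188] [[ 0.901  0.435 -0.001]
 [ 0.435 -0.901 -0.001]
 [-0.001  0.    -1.   ]] 7.447147664490453e-05 [ 0.49801395 -0.75643748 -0.176437  ]
[181.  76.] 675 0.0558 [0.5737 0.1216 0.0547] [0.027 0.028 0.005] tool shift [ 0.1233 -0.0955  0.1762]
[244. 109.] 595 0.0559 [0.5736 0.0517 0.0551] [0.027 0.028 0.005] tool shift [ 0.0928 -0.0327  0.1758]
[305. 139.] 546 0.0559 [ 0.5731 -0.0181  0.0553] [0.027 0.027 0.005] tool shift [0.0621 0.03   0.1757]
[158. 141.] 579 0.0557 [0.504  0.1221 0.0545] [0.027 0.027 0.005] tool shift [ 0.0607 -0.1262  0.1765]
[218. 170.] 516 0.0558 [0.5034 0.0521 0.0544] [0.027 0.028 0.005] tool shift [ 0.0298 -0.0635  0.1765]
[276. 199.] 579 0.0709 [ 0.5033 -0.0179  0.0699] [0.027 0.027 0.005] tool shift [-0.0008 -0.0005  0.1612]
[548. 364.] 962 0.0752 [ 0.4568 -0.437   0.074 ] [0.039 0.035 0.006] tool shift [-0.2248  0.3567  0.1574]
```

View pics/w1.png

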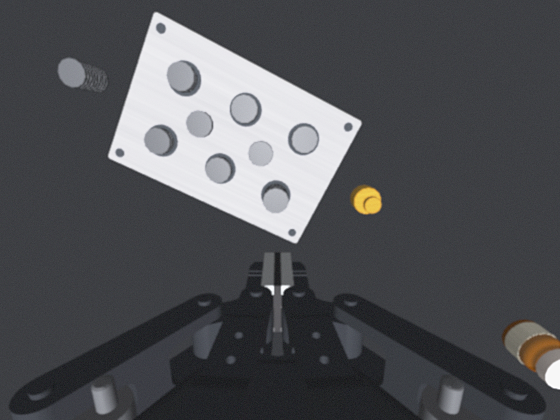

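The wrist view shows the proud stick at pixel (276,199), directly under the tool, with a taller side visible than the others; its top is at about z 0.070. I'll descend to about 9 mm above it.

move_arm --increments "0 0 0 0.01 0;0 0 0 0.025 0;0 0 0 0.035 0;0 0 0 0.035 0;0 0 0 0.025 0;0 0 0 0.012 0;0 0 0 0.006 0;0 0 0 0.003 0;0 0 0 0 0;0 0 0 0 0"

```text
t: 3.15
eef_pos: [0.5052, -0.0163, 0.0809]
tool_rot: [[0.9, 0.436, 0.001], [0.436, -0.9, -0.0], [0.001, 0.001, -1.0]]
contact_force: [-1.3, -0.5, -0.5]
opening: -0.0002
gripper_force: 0.0
```

move_arm --increments "0 0 0 0.0015 0;0 0 0 0.0015 0;0 0 0 0.0015 0;0 0 0 0.0015 0"

```text
t: 3.65
eef_pos: [0.5047, -0.0163, 0.0741]
tool_rot: [[0.9, 0.437, -0.0], [0.437, -0.9, -0.0], [-0.0, -0.0, -1.0]]
contact_force: [0.5, 0.5, 0.5]
opening: -0.0002
gripper_force: 0.0
```

move_arm --increments "0 0 0 0.0015 0;0 0 0 0.0015 0;0 0 0 0.0015 0;0 0 0 0.0015 0;0 0 0 0.0015 0;0 0 0 0.0015 0"

```text
t: 4.4
eef_pos: [0.5048, -0.0163, 0.0652]
tool_rot: [[0.9, 0.437, 0.0], [0.437, -0.9, -0.0], [0.0, 0.0, -1.0]]
contact_force: [-1.1, -0.7, 2.2]
opening: 0.0
gripper_force: 1.1
```

move_arm --increments "0 0 0 0.0015 0;0 0 0 0.0015 0;0 0 0 0.0015 0;0 0 0 0.001 0"

```text
t: 4.9
eef_pos: [0.5047, -0.0163, 0.0597]
tool_rot: [[0.9, 0.437, -0.0], [0.437, -0.9, -0.0], [-0.0, 0.0, -1.0]]
contact_force: [-0.1, 0.1, 3.0]
opening: -0.0003
gripper_force: 1.1
```

Contact, sliding at about 3 N of friction. I'll approach the stop in small steps.

move_arm --increments "0 0 0 0.001 0;0 0 0 0.001 0;0 0 0 0.001 0"

```text
t: 5.28
eef_pos: [0.5048, -0.0163, 0.0567]
tool_rot: [[0.9, 0.437, 0.0], [0.437, -0.9, -0.0], [0.0, 0.0, -1.0]]
contact_force: [0.0, 0.5, 1.6]
opening: -0.0
gripper_force: 1.1
```

move_arm --increments "0 0 0 0.0005 0;0 0 0 0.0005 0"

```text
t: 5.52
eef_pos: [0.5048, -0.0163, 0.0557]
tool_rot: [[0.9, 0.437, 0.0], [0.437, -0.9, -0.0], [0.0, 0.0, -1.0]]
contact_force: [-0.5, -0.2, 1.7]
opening: 0.0001
gripper_force: 1.1
```

move_arm --increments "0 0 0 0.0005 0;0 0 0 0.0003 0"

```text
t: 5.78
eef_pos: [0.5048, -0.0163, 0.0551]
tool_rot: [[0.9, 0.437, 0.0], [0.437, -0.9, -0.0], [-0.0, 0.0, -1.0]]
contact_force: [-1.7, -0.1, 6.7]
opening: 0.0003
gripper_force: 2.8
```

move_arm --increments "0 0 0 0.0003 0"

```text
t: 5.9
eef_pos: [0.5048, -0.0163, 0.055]
tool_rot: [[0.9, 0.436, 0.0], [0.436, -0.9, -0.0], [-0.0, 0.0, -1.0]]
contact_force: [-2.1, 0.8, 8.9]
opening: -0.0001
gripper_force: 4.3
```

move_arm --increments "0 0 0 0.0003 0"

```text
t: 6.02
eef_pos: [0.5048, -0.0163, 0.055]
tool_rot: [[0.9, 0.437, 0.0], [0.437, -0.9, -0.0], [-0.0, 0.0, -1.0]]
contact_force: [-3.1, 0.7, 12.1]
opening: -0.0002
gripper_force: 5.7
```

The stick is against the stop (12 N, z 0.055). Withdrawing straight up by about 100 mm.

move_arm --increments "0 0 0 -0.002 0;0 0 0 -0.005 0;0 0 0 -0.012 0;0 0 0 -0.022 0;0 0 0 -0.025 0;0 0 0 -0.02 0;0 0 0 -0.012 0;0 0 0 -0.005 0;0 0 0 0 0;0 0 0 0 0"

```text
t: 7.28
eef_pos: [0.5043, -0.0163, 0.1567]
tool_rot: [[0.9, 0.437, -0.001], [0.437, -0.9, 0.0], [-0.001, -0.001, -1.0]]
contact_force: [0.2, -0.3, -0.5]
opening: 0.0003
gripper_force: 0.0
```

Run:
```python
from h import *
s=telemetry.sense(); print(s["t"],s["eef_pos"],s["contact_force"])
for n in("wrist","scene"):
    c=vision.capture(n); w=cloud(c); cv2.imwrite(f"pics/{n}2.png",c["image"][:,:,::-1])
    m=((w[...,2]>.048)&(w[...,2]<.085)&(abs(w[...,0]-.54)<.07)&(abs(w[...,1]-.05)<.1)).astype(np.uint8)
    k,l,st,ce=cv2.connectedComponentsWithStats(m)
    for i in range(1,k):
        if st[i,4]>40:
            q=w[l==i]; print(n,ce[i].round(),st[i,4],np.median(q,axis=0).round(4))
```

```text
7.275 [ 0.50426749 -0.01631723  0.15667934] [ 0.2390377  -0.27216103 -0.47499996]
wrist [153.  60.] 1264 [0.5737 0.1209 0.0548]
wrist [237. 103.] 1050 [0.5735 0.0517 0.0549]
wrist [178. 122.] 943 [0.5391 0.0896 0.0498]
wrist [125. 144.] 1021 [0.5047 0.1211 0.0547]
wrist [315. 143.] 926 [ 0.5732 -0.0176  0.0549]
wrist [203. 181.] 871 [0.5044 0.052  0.0548]
wrist [277. 216.] 786 [ 0.5041 -0.0172  0.0548]
scene [298. 202.] 67 [0.5073 0.0522 0.0549]
scene [323. 202.] 67 [0.5077 0.1224 0.0547]
scene [274. 204.] 67 [ 0.5074 -0.017   0.0543]
scene [312. 211.] 52 [0.5396 0.0903 0.0506]
scene [325. 219.] 75 [0.577  0.1226 0.0548]
scene [275. 221.] 68 [ 0.5765 -0.017   0.0549]
scene [300. 220.] 72 [0.5764 0.0525 0.0544]
```

View pics/scene2.png

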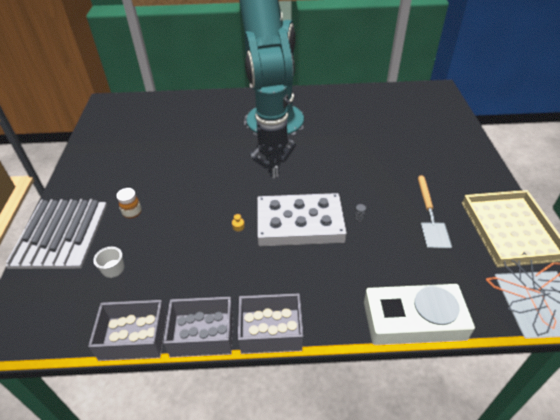

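All six stick tops now read about 0.0548 m; the pressed one is at (274,204), the hand is clear above it, and nothing else has moved.

```bash
python3 -c "
from h import *
print(workorder.hand_in())"
```

```text
the job is handed in; nothing more can be done
None
```

The proud stick is fully home, level with the other five at about 55 mm; the last force read at the stop was 12 N. The hand is about 10 cm clear, nothing else moved, and the job is handed in at about 7.4 s.

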